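# Turn the cart wheel in the vise until its valve stem points up

### The arm

A 7-joint arm with a two-finger parallel gripper is mounted at the origin on the work surface. World frame = base frame: x ahead of the robot, y to its left, z up, the work surface at z = 0. Lengths are in m, angles in rad, forces in N, time in s.
With the tool pointing down it reaches from about 0.4 to 0.875 m from the base axis. Payload 19.3 kg.
Tool frame: the origin (TCP) lies at the very end of the fingers, on their centre line; the grasp point (between the pads) lies 19 mm behind it; z points along the fingers, y is the direction in which the jaws open and shut (so a half turn about z gives the same grasp; the last joint's range is limited). The gripper opens to 85 mm and grips with 20 to 120 N. Pads are 22 mm wide; open, the fingers measure 114 mm over their backs; the gripper's body (76 mm by 85 mm) begins 54 mm behind the grasp point. The pads swing forward as they close: fully open they stand 13 mm farther back than shut.
Start: joints at [-1.261, 0.521, -0.036, 1.599, 0.021, 1.021, -0.113], TCP at [0.232, 0.58, 0.231] pointing down, gripper open.
Joint ranges: [-2.91, 2.91], [-0.3, 2.13], [-1.5, 1.42], [0.17, 2.43], [-1.26, 4.41], [0.16, 1.93], [-2.52, 2.52]. Speed limits (rad/s): [1.89, 1.89, 2.39, 2.39, 3.01, 3.01, 3.01].

### API

Orientations are given as [roll, pitch, yaw] about the fixed x, y, z axes, in that order (R = Rz(yaw) Ry(pitch) Rx(roll)).
In Python, from workcell import telemetry, imaging, ticket gives the robot as it stands.
- The arm moves only by the tool carry_out, never from a script. Its argument "series" is a list of rows, each a list of 7 numbers: the shift along the tool's x, y, z in m, then the turn, a rotation vector about the tool's x, y, z in rad, then the closure in counts, from 0 (fully open) to 255 (shut). In form: [[tx, ty, tz, ax, ay, az, jaw], ...]. A call has 1 to 10 rows; each row is the pose to reach, as a shift and turn from the pose commanded when the call began, along the tool's axes at that moment; what a row does not reach only later rows make up. A row lasts 1/8 s, in which the tool goes at most 62.5 mm and 10.7 degrees, less where a joint would pass 70% of its speed; a pose out of reach is approached as far as the arm can. A call with a gripper value outside its range is refused whole. The fingers move at their own pace and stop on an object; "force" is the grip in N (left out, the last holds). Time passes only in rows, so rows that repeat a pose let the fingers close. It gives the time, the measured TCP pose, the force and the opening at its end, in the units of the state.
- telemetry.observe(): the state, without advancing time (a new reading comes with each control period).
- imaging.grab_frame(name): name is "scene" or "side" or "wrist"; returns (picture, depth): 384x512x3 uint8, blue, green, red; 384x512 float32, m along the optical axis (not along the pixel's ray), 0 where there is no reading.
- imaging.camera_info(name): a dict with "mtx" (3x3 intrinsics, pixels), "extrinsics" (4x4, takes a point from camera to world coordinates); the wrist camera has in their place "hand_eye" (4x4, takes a point from camera to tool coordinates, whose origin is the TCP and whose axes are the flange's). Camera axes: x right, y down, z forward; pixel columns grow to the right and rows downward; lengths in m; the calibration is good to about 2 mm. The wrist camera is an equidistant fisheye: a pixel r from the principal point sees the ray r / f radians off the axis. A picture is of the moment at which its call begins: read the wrist's pose just before it. camera_info takes no time and is no camera call.
- ticket.job_done(): hands the job in, once; it reports no verdict.
The state is a dict: "clock": time; "qpos": joint angles; "qd": joint speeds; "joint_efforts": joint torques, N m; "position": TCP position; "tool_rot": TCP orientation; "force": force on the tool from outside, world axes, zero at the start; "moment": the same for the moment, N m; "grip_width": finger opening in m.
Only numpy, scipy, OpenCV 4.12 (cv2) and the standard library are available. Lean on these libraries where they do the work, as an engineer would, in place of code of your own. Each camera call takes 0.05 s, during which the arm holds its last target.

### The job

Turn the cart wheel that is clamped by its axle in the bench vise, by pushing one spoke after another with your closed fingertips, until the valve sits at the very bottom of the rim and its capped stem points straight up at the hub, ready for the pump head. The tyre has only just been fitted and is still soft, so keep off the tyre and the valve stem; push gently, without gripping a spoke or flinging the wheel round. Leave everything else on the bench where it is, and finish with your hand clear of the wheel.

Things in the scene. Friction and masses are not known exactly. Their poses are not given: they have to be found in the camera images.
- wheel: cart wheel, 340 mm over the tyre, 0.8 kg, balanced. Origin: hub centre, 195 mm above the bench. x axis: along the axle, from the open front face (turned roughly to the robot's left) to the vise, 25 degrees below level as the wheel leans back. Roll, pitch, yaw = turn away from valve-at-bottom (0 there; grows clockwise seen from the front), 0.436, axle heading. The valve lies on its -z side
- spoke_1 (a point): point on the first of five straight radial spokes, 36 degrees clockwise from the valve seen from the front; 70 mm from the axis, in the wheel's middle plane. x along the axle as the wheel's, z outwards along the spoke. Each spoke is 20 mm wide and 28 mm deep (14 mm either side of the middle plane) and runs from the hub to the inside of the rim, 112 mm from the axis
- spoke_2 (a point): the same point on the spoke 108 degrees clockwise from the valve
- spoke_3 (a point): the same point on the spoke 180 degrees clockwise from the valve
- spoke_4 (a point): the same point on the spoke 252 degrees clockwise from the valve
- spoke_5 (a point): the same point on the spoke 324 degrees clockwise from the valve
- valve: valve stem on the inside of the rim, black rubber with brass thread and black cap, 13 mm thick and 40 mm long, in the wheel's middle plane. Origin: its foot on the rim, 112 mm from the wheel's axis; z axis: along the stem towards its cap and the hub. In the wheel's frame the foot lies at 112 mm along -z.
- hub (a point): the wheel's centre, as a fixed point of the vise (it does not turn). Axes: x level, from the wheel's front to the vise; y level, in the wheel's plane, to the left seen from the front; z up. The hub is 62 mm across and with the axle end stands 58 mm in front of the middle plane. The wheel turns endlessly either way; its seals drag (0.15 N m: 2 N at 75 mm from the axis), so it stays where it is left
- tyre: black tyre on the rim, from 126 to 170 mm from the axis and 48 mm wide (24 mm either side of the wheel's middle plane). Origin and axes as the wheel's.
- vise: grey bench vise bolted down behind the wheel, its jaws 166 mm high; origin on the bench under its middle, 130 mm behind the wheel's hub; its x axis points away from the wheel's front, level.
- spray_can: white spray can with an orange cap, 66 mm in diameter and 192 mm tall, standing in front of the wheel; origin at the centre of its underside
- tyre_lever_a: flat plastic tyre lever, 125 x 18 x 8 mm, lying in front of the wheel; origin under its middle
- tyre_lever_b: a second such tyre lever, lying in front of the wheel on the other side
- spanner: open-ended steel spanner, 165 mm long and 8 mm thick, lying flat; origin under its middle
- gauge: round dial pressure gauge, 58 mm across and 20 mm thick, with a brass spigot, lying on its back; origin under the dial's centre
- tub: clear open plastic tub of nuts, 110 x 150 x 55 mm; origin at the centre of its underside
- grease_tin: round metal tin with a lid, 84 mm in diameter and 58 mm tall; origin at the centre of its underside
- castor: small swivel castor standing on its 60 mm square plate, 86 mm tall; origin at the centre of its underside

How it is judged:
By the outcome, as a careful person would: the job done as asked, in the order asked, and still so for the second after the job is handed in, with the robot touching nothing.
It also fails if it takes over 48 s, if anything falls off the work surface, if the arm or the gripper's body presses on something with over 40 N, if the wrist force passes 120 N, or if a joint passes its speed limit or range.

## Working session

There is one attempt and no reset: what is moved stays moved. The work goes in short steps, Python scripts to look and compute and a tool call to move; the robot and the scene stay as the last step left them, time stands still between calls to the robot, and variables do not carry over. Pictures are saved under pics/ and viewed, and the job is handed in when it is done.

Besides the shell and the picture viewer there is one more tool, called by a JSON object that holds its "name" and its "arguments", one argument or row to a line. carry_out: Moves the arm, as the interface text tells. Its arguments: {"type":"object","properties":{"series":{"type":"array"},"force":{"type":"number"}},"required":["series"]}

```bash
mkdir -p pics; ls; python3 - <<'E'
from workcell import telemetry, imaging
import cv2, numpy as np
print(telemetry.observe())
for n in ("scene","side"):
    p,d=imaging.grab_frame(n); cv2.imwrite(f"pics/{n}0.png",p); np.savez(f"/tmp/{n}0.npz",p=p,d=d)
    print(n,imaging.camera_info(n))
print(imaging.camera_info("wrist"))
E
```

```text
pics
{'clock': 0.0, 'qpos': array([-1.2612114 ,  0.52202689, -0.036298  ,  1.60002713,  0.02121575,
        1.02110182, -0.11281805]), 'qd': array([ 0.00033713, -0.00040435, -0.00056678, -0.00011118,  0.0010732 ,
        0.00067688, -0.00050201]), 'joint_efforts': array([ 1.42465691e-03, -9.27094245e+01,  1.98051922e+00, -3.69940317e+01,
        1.79453212e-02,  8.06627126e-03, -8.53729375e-06]), 'position': array([0.23162577, 0.58011622, 0.2307112 ]), 'tool_rot': array([-3.14042009e+00,  1.13041060e-04,  2.76176286e+00]), 'force': array([-0.08103641, -0.09948644,  0.4954668 ]), 'moment': array([ 0.05844973, -0.01945417,  0.05257922]), 'grip_width': 0.08528607540256136}
scene {'mtx': array([[484.05053658,   0.        , 258.84986414],
       [  0.        , 484.05053658, 188.66785109],
       [  0.        ,   0.        ,   1.        ]]), 'extrinsics': array([[ 2.17076279e-01,  6.75186439e-01, -7.04983093e-01,
         1.39213866e+00],
       [ 9.76154587e-01, -1.49901125e-01,  1.57009153e-01,
        -1.43871159e-01],
       [ 3.32691574e-04, -7.22255443e-01, -6.91626318e-01,
         
[... 348 characters left out ...]
      [-0.84436852, -0.3975175 ,  0.35919582, -0.28029649],
       [ 0.00814582, -0.67988591, -0.73327266,  0.83696567],
       [ 0.        ,  0.        ,  0.        ,  1.        ]])}
{'mtx': array([[297.31863964,   0.        , 255.13790551],
       [  0.        , 297.31863964, 191.59990388],
       [  0.        ,   0.        ,   1.        ]]), 'hand_eye': array([[-2.15770657e-05, -9.59822445e-01, -2.80608044e-01,
         7.21550747e-02],
       [ 9.99999851e-01, -1.73904621e-04,  5.17948429e-04,
        -1.13804531e-03],
       [-5.45937562e-04, -2.80607991e-01,  9.59822305e-01,
        -1.41522214e-01],
       [ 0.00000000e+00,  0.00000000e+00,  0.00000000e+00,
         1.00000000e+00]])}
```

View pics/scene0.png

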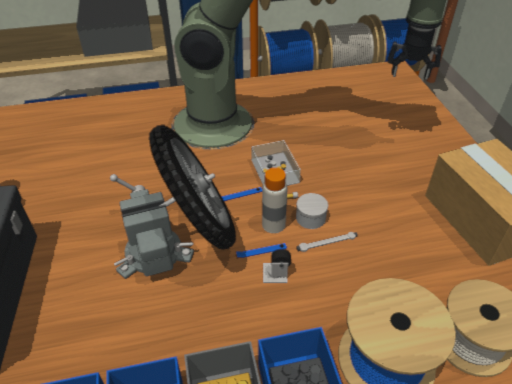

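View pics/side0.png

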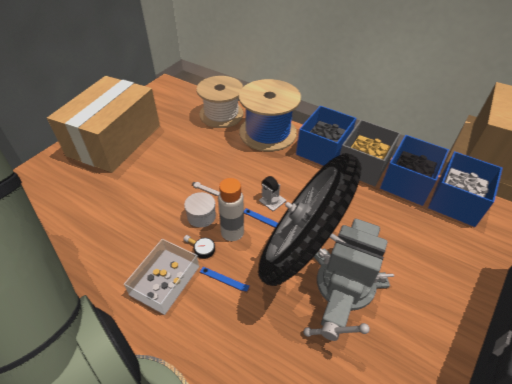

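```bash
cat > h.py <<'E'
import numpy as np, cv2
from workcell import telemetry, imaging
from scipy.spatial.transform import Rotation as R
def cloud(n,d):
    c=imaging.camera_info(n); K=c["mtx"]; T=c["extrinsics"]
    v,u=np.mgrid[0:384,0:512]
    P=np.stack([(u-K[0,2])/K[0,0]*d,(v-K[1,2])/K[1,1]*d,d],-1)
    return P@T[:3,:3].T+T[:3,3]
E
python3 - <<'E'
from h import *
for n,box in (("scene",(120,90,240,255)),("side",(255,150,365,285))):
    z=np.load(f"/tmp/{n}0.npz"); p,d=z["p"],z["d"]; W=cloud(n,d)
    m=(p.max(2)<60)&(d>0); m2=np.zeros_like(m); m2[box[1]:box[3],box[0]:box[2]]=1; m&=m2
    m&=W[...,2]>0.03
    P=W[m]; print(n,len(P),P.min(0),P.max(0),np.median(P,0))
    c=P.mean(0); _,s,vt=np.linalg.svd(P-c); print(c,vt[2],s/np.sqrt(len(P)))
    q=cv2.resize(p[box[1]:box[3],box[0]:box[2]],None,fx=4.0 if n=="side" else 3.6,fy=4.0 if n=="side" else 3.6,interpolation=cv2.INTER_CUBIC); cv2.imwrite(f"pics/{n}0z.png",q); print(q.shape)
E
```

```text
scene 4392 [ 0.00819632 -0.29152348  0.03001555] [0.69133049 0.08389754 0.35557969] [ 0.56632848 -0.12648241  0.23458684]
[ 0.50397252 -0.11119251  0.21598996] [-0.10637044 -0.87973744 -0.46340842] [0.1990135  0.08664495 0.04291616]
(594, 432, 3)
side 4670 [ 0.3456368  -0.25071096  0.03042495] [0.90672397 0.09194037 0.35460996] [ 0.45901897 -0.1530339   0.26555846]
[ 0.48942527 -0.13861141  0.24189815] [-0.09672438  0.88386143  0.45763891] [0.11630774 0.09119101 0.03097378]
(540, 440, 3)
```

View pics/side0z.png

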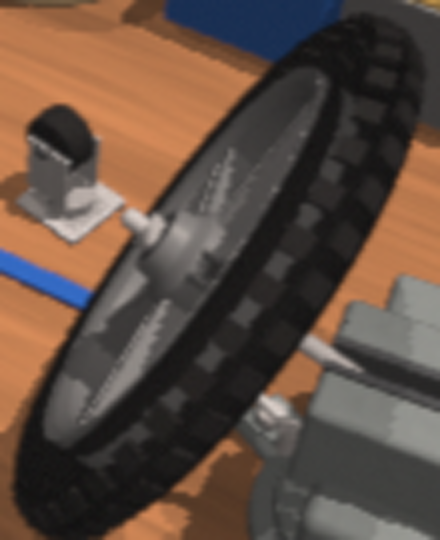

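View pics/scene0z.png

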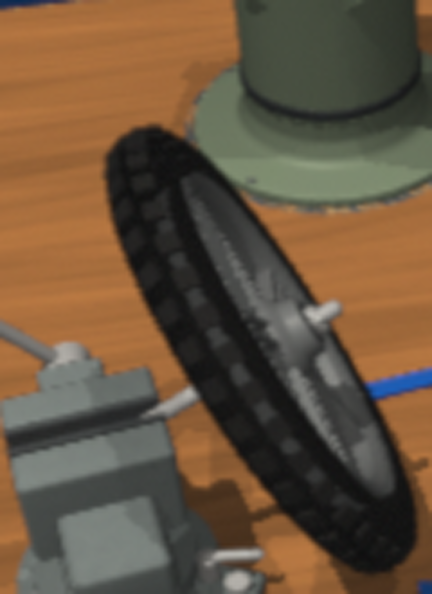

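```bash
cat >> h.py <<'E'
def frame(h):  # wheel axes at turn 0
    return R.from_euler('xyz',[0,0.436,h]).as_matrix()
E
python3 - <<'E'
from h import *
from scipy.optimize import least_squares
Ps=[]
for n in ("scene","side"):
    z=np.load(f"/tmp/{n}0.npz"); p,d=z["p"],z["d"]; W=cloud(n,d)
    m=(p.max(2)<70)&(d>0)&(np.abs(W-np.array([.54,-.13,.195])).max(2)<.21)&(W[...,2]>.04)
    m=cv2.erode(m.astype(np.uint8),np.ones((3,3)))>0
    Ps.append(W[m])
def res(q,P):
    A=frame(q[2]); L=(P-[q[0],q[1],.195])@A
    r=np.hypot(L[:,1],L[:,2]); x=L[:,0]
    # signed distance to annulus box surface
    a=np.abs(r-.148)-.022; b=np.abs(x)-.024
    return np.hypot(np.maximum(a,0),np.maximum(b,0))+np.minimum(np.maximum(a,b),0)
for P in (Ps[0],Ps[1],np.vstack(Ps)):
    o=least_squares(res,[.54,-.13,-1.5],loss='soft_l1',f_scale=.003,args=(P,)); 
    r=res(o.x,P); print(len(P),o.x,np.median(abs(r)),np.percentile(abs(r),90))
q=o.x; A=frame(q[2]); C=np.array([q[0],q[1],.195]); print("tip",C-.058*A[:,0],"axis",A[:,0])
np.savez("/tmp/w.npz",C=C,h=q[2])
for n in ("scene","side"):
    z=np.load(f"/tmp/{n}0.npz"); p,d=z["p"],z["d"]; W=cloud(n,d)
    c=imaging.camera_info(n); T=np.linalg.inv(c["extrinsics"]); X=T[:3,:3]@(C-.058*A[:,0])+T[:3,3]; uv=c["mtx"]@X/X[2]; print(n,uv[:2])
    # spokes: grey points within wheel r .035...108
    L=(W-C)@A; rr=np.hypot(L[...,1],L[...,2]); m=(d>0)&(abs(L[...,0])<.016)&(rr>.04)&(rr<.105)
    ang=np.degrees(np.arctan2(L[...,1],-L[...,2]))[m]; hist,_=np.histogram(ang,36,(-180,180)); print(hist)
# other objects points on side: scan heights near front
E
```

```text
3573 [ 0.51979686 -0.1154114  -1.50652105] 0.002575056588198156 0.10450208204606587
4553 [ 0.51762401 -0.1152941  -1.33339933] 0.0035236271971668467 0.12131280758980899
8126 [ 0.51904774 -0.11649297 -1.36487537] 0.0029926709280182276 0.1148665225807822
tip [ 0.508298   -0.0650297   0.21949439] axis [ 0.18534032 -0.88729773 -0.42231706]
scene [211.73047562 173.63269141]
[ 0  0 12 39  0  0  0  0  0  0  7  0  0  0  0  0  0  1 10 67  1  0  0  0
 11 20 57  4  0  0  0 11  7 13  0  0]
side [286.75641746 204.56943393]
[ 0  0  0  3  9  0  0  0  0  3 39  0  0  0  0  0  0 44  5  0  0  0  0  0
  7 17 73  0  0  0  0  1 30 99 22  0]
```

```bash
python3 - <<'E'
from h import *
from scipy.optimize import least_squares
def res(q,P):
    A=frame(q[2]); L=(P-[q[0],q[1],.195])@A
    r=np.hypot(L[:,1],L[:,2]); x=L[:,0]
    a=np.abs(r-.148)-.022; b=np.abs(x)-.024
    return np.hypot(np.maximum(a,0),np.maximum(b,0))+np.minimum(np.maximum(a,b),0)
Ws={}
for n in ("scene","side"):
    z=np.load(f"/tmp/{n}0.npz"); Ws[n]=(z["p"],z["d"],cloud(n,z["d"]))
q=np.array([.519,-.1155,-1.42])
for it in range(6):
    Ps={}
    for n,(p,d,W) in Ws.items():
        m=(p.max(2)<80)&(d>0)&(abs(res(q,W.reshape(-1,3)).reshape(384,512))<.012)
        Ps[n]=W[m]
    P=np.vstack(list(Ps.values()))
    q=least_squares(res,q,loss='soft_l1',f_scale=.003,args=(P,)).x
for n in Ps: print(n,len(Ps[n]),least_squares(res,q,loss='soft_l1',f_scale=.003,args=(Ps[n],)).x)
r=res(q,P);print(q,np.median(abs(r)),np.percentile(abs(r),90))
A=frame(q[2]); C=np.array([q[0],q[1],.195]); print("tip",C-.058*A[:,0],"axis",A[:,0])
np.savez("/tmp/w.npz",C=C,h=q[2])
for n,(p,d,W) in Ws.items():
    c=imaging.camera_info(n); T=np.linalg.inv(c["extrinsics"]); X=T[:3,:3]@(C-.058*A[:,0])+T[:3,3]; uv=c["mtx"]@X/X[2]; print(n,uv[:2])
    L=(W-C)@A; rr=np.hypot(L[...,1],L[...,2]); m=(d>0)&(abs(L[...,0])<.016)&(rr>.045)&(rr<.105)
    ang=np.degrees(np.arctan2(L[...,1],-L[...,2]))[m]; hist,_=np.histogram(ang,36,(-180,180)); print(hist)
    z=np.sum(np.exp(1j*5*np.radians(ang))); print(np.degrees(np.angle(z))/5, abs(z)/len(ang))
    # other things near front
    m=(d>0)&(W[...,2]>.012)&(W[...,1]>-.05)&(L[...,0]<-.03)&(W[...,0]>.25)&(W[...,0]<.8)&(W[...,1]<.4)
    lab=cv2.connectedComponentsWithStats(m.astype(np.uint8))
    for i in range(1,lab[0]):
        if lab[2][i,4]>25:
            Q=W[lab[1]==i]; print(lab[2][i],Q.min(0).round(3),Q.max(0).round(3))
E
```

```text
scene 3679 [ 0.51975917 -0.1147847  -1.42779101]
side 4690 [ 0.5159636  -0.1135329  -1.47039389]
[ 0.51782143 -0.11452068 -1.45216517] 0.002274107550495126 0.005787402064982884
tip [ 0.51159914 -0.0623162   0.21949439] axis [ 0.10728094 -0.90007727 -0.42231706]
scene [213.03381807 174.35522258]
[ 0  0 32 65 21  0  0  0  0  0 32 10  0  0  0  0  0 19 39 44  0  0  0  0
 10 13 41  0  0  0  0  9  2  9  0  0]
2.507725787142722 0.7872043762852347
[ 253  147   47   84 1950] [0.25  0.059 0.012] [0.548 0.211 0.196]
[296 193  32  34 871] [0.468 0.158 0.012] [0.556 0.244 0.065]
[268 249  23  28 502] [0.657 0.039 0.012] [0.702 0.094 0.089]
side [286.40103672 203.1393441 ]
[  0   0   1   5   6   0   0   0   0   7 100  16   2   0   0   0   2  56
  11   0   0   0   0   0   8  18  42   0   0   0   0   1   9  95   3   0]
2.7866523662585205 0.7870493960225368
[261 176  19  27 388] [0.652 0.04  0.012] [0.691 0.096 0.089]
[ 218  178   26   62 1363] [0.475 0.06  0.012] [0.536 0.122 0.196]
[184 192  31  34 826] [0.465 0.159 0.012] [0.55  0.245 0.062]
[ 134  235   81   67 1459] [0.25  0.092 0.012] [0.445 0.211 0.059]
[170 261   8   8  46] [0.324 0.144 0.012] [0.34  0.168 0.02 ]
[147 269  22  12 118] [0.265 0.145 0.012] [0.308 0.19  0.021]
[161 282   7   7  33] [0.268 0.13  0.012] [0.284 0.146 0.017]
```

```bash
cat >> h.py <<'E'
C=np.load("/tmp/w.npz")["C"]; H=float(np.load("/tmp/w.npz")["h"]); A=frame(H)
def tool(down_deg):
    a=np.radians(down_deg); hh=np.array([np.cos(H),np.sin(H),0]); k=np.array([0,0,1.])
    z=np.cos(a)*hh-np.sin(a)*k; x=np.sin(a)*hh+np.cos(a)*k
    return np.stack([x,np.cross(z,x),z],1)
def wp(ang,r,front=0):  # world point on wheel: ang deg clockwise from bottom, front mm ahead of middle plane
    a=np.radians(ang); return C+A@np.array([-front/1000,r/1000*np.sin(a),-r/1000*np.cos(a)])
def row(p,Rm,s=None):
    s=s or telemetry.observe(); R0=R.from_euler('xyz',s["tool_rot"]).as_matrix()
    t=R0.T@(np.array(p)-s["position"]); w=R.from_matrix(R0.T@Rm).as_rotvec()
    return t.round(4),w.round(4),np.linalg.norm(t).round(3),np.degrees(np.linalg.norm(w)).round(1)
E
python3 - <<'E'
from h import *
print(row([.47,.22,.42],tool(40)))
E
```

```text
(array([-0.3549, -0.2463, -0.189 ]), array([ 0.8924,  0.5297, -1.9154]), np.float64(0.472), np.float64(124.8))
```

```bash
cat >> h.py <<'E'
def tool(down_deg):
    a=np.radians(down_deg); hh=np.array([np.cos(H),np.sin(H),0]); k=np.array([0,0,1.])
    z=np.cos(a)*hh-np.sin(a)*k; x=np.cross(hh,k)
    return np.stack([x,np.cross(z,x),z],1)
E
python3 - <<'E'
from h import *
print(tool(40).round(2))
print(row([.47,.22,.42],tool(40)))
E
```

```text
[[-0.99 -0.08  0.09]
 [-0.12  0.64 -0.76]
 [ 0.   -0.77 -0.64]]
(array([-0.3549, -0.2463, -0.189 ]), array([ 0.8531, -0.2176, -0.466 ]), np.float64(0.472), np.float64(57.1))
```

{"name": "carry_out", "arguments": {
  "series": [
    [-0.355,-0.246,-0.189,0.853,-0.218,-0.466,255],
    [-0.355,-0.246,-0.189,0.853,-0.218,-0.466,255],
    [-0.355,-0.246,-0.189,0.853,-0.218,-0.466,255],
    [-0.355,-0.246,-0.189,0.853,-0.218,-0.466,255],
    [-0.355,-0.246,-0.189,0.853,-0.218,-0.466,255],
    [-0.355,-0.246,-0.189,0.853,-0.218,-0.466,255],
    [-0.355,-0.246,-0.189,0.853,-0.218,-0.466,255],
    [-0.355,-0.246,-0.189,0.853,-0.218,-0.466,255],
    [-0.355,-0.246,-0.189,0.853,-0.218,-0.466,255],
    [-0.355,-0.246,-0.189,0.853,-0.218,-0.466,255]
  ]
}}

```text
clock: 1.35
position: [0.4698, 0.2209, 0.4198]
tool_rot: [-2.27, 0.0, -3.022]
force: [0.1, 0.8, 0.0]
grip_width: -0.0002
```

```bash
python3 - <<'E'
from h import *
s=telemetry.observe(); print(s["clock"],s["position"],s["qpos"].round(2),R.from_euler('xyz',s["tool_rot"]).as_matrix().round(2))
p,d=imaging.grab_frame("wrist"); cv2.imwrite("pics/w1.png",p)
np.savez("/tmp/w1.npz",p=p,pos=s["position"],rot=s["tool_rot"])
E
```

```text
1.35 [0.46983526 0.22092061 0.4198012 ] [-0.96  0.49  0.08  1.46  0.57  1.82  0.77] [[-0.99 -0.08  0.09]
 [-0.12  0.64 -0.76]
 [-0.   -0.77 -0.64]]
```

View pics/w1.png

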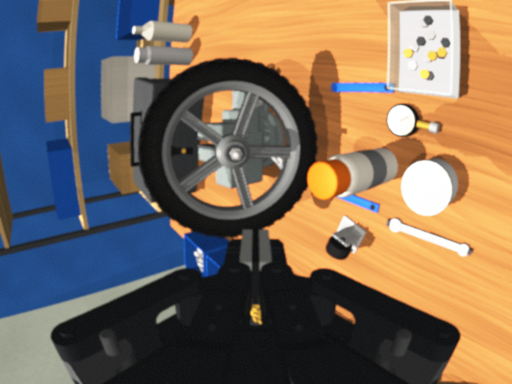

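```bash
cat >> h.py <<'E'
def wproj(P,pos,rot):
    c=imaging.camera_info("wrist"); K=c["mtx"]; HE=c["hand_eye"]
    R0=R.from_euler('xyz',rot).as_matrix(); pt=(np.asarray(P)-pos)@R0
    pc=(pt-HE[:3,3])@HE[:3,:3]
    th=np.arctan2(np.hypot(pc[...,0],pc[...,1]),pc[...,2]); ph=np.arctan2(pc[...,1],pc[...,0])
    return np.stack([K[0,2]+K[0,0]*th*np.cos(ph),K[1,2]+K[1,1]*th*np.sin(ph)],-1)
def rectify(p,pos,rot,front,N=300,sc=0.00065):
    v,u=np.mgrid[0:2*N,0:2*N]; y=(N-u)*sc; z=(N-v)*sc
    P=C+np.stack([np.full_like(y,-front/1000),y,z],-1)@A.T
    uv=wproj(P,pos,rot).astype(np.float32)
    return cv2.remap(p,uv[...,0],uv[...,1],cv2.INTER_CUBIC)
E
python3 - <<'E'
from h import *
z=np.load("/tmp/w1.npz")
q=rectify(z["p"],z["pos"],z["rot"],14)
for r in (31,112,126,170): cv2.circle(q,(300,300),int(r/.65),(0,255,255),1)
cv2.imwrite("pics/w1r.png",q); print(wproj(C-.058*A[:,0],z["pos"],z["rot"]))
E
```

```text
[236.2431525  155.39982997]
```

View pics/w1r.png

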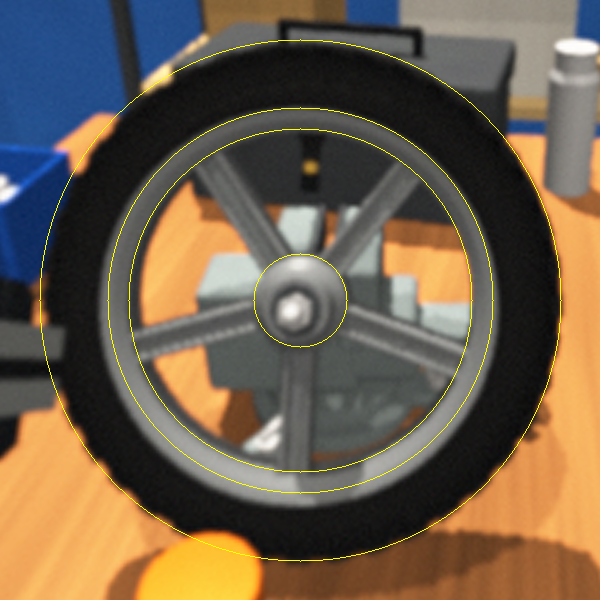

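```bash
python3 - <<'E'
from h import *
T=tool(40); s=telemetry.observe()
p0=wp(113,70,-10); print("pre",p0-.08*T[:,2],row(p0-.08*T[:,2],T)[0],"in",row(p0,T)[0])
print("arc rel. to entry")
for a in range(113,250,5): print(a,(T.T@(wp(a,70,-10)-p0)).round(4))
E
```

```text
pre [ 0.57699069 -0.06651218  0.26699226] [-0.072  -0.0752  0.3268] in [-0.072  -0.0752  0.4068]
arc rel. to entry
113 [0. 0. 0.]
118 [ 0.0026 -0.0053 -0.0014]
123 [ 0.0057 -0.0104 -0.0028]
128 [ 0.0093 -0.0152 -0.0041]
133 [ 0.0132 -0.0197 -0.0053]
138 [ 0.0176 -0.0238 -0.0064]
143 [ 0.0223 -0.0276 -0.0074]
148 [ 0.0273 -0.0309 -0.0083]
153 [ 0.0327 -0.0338 -0.0091]
158 [ 0.0382 -0.0363 -0.0097]
163 [ 0.044  -0.0382 -0.0103]
168 [ 0.0499 -0.0397 -0.0107]
173 [ 0.0559 -0.0407 -0.0109]
178 [ 0.062  -0.0412 -0.011 ]
183 [ 0.0681 -0.0411 -0.011 ]
188 [ 0.0742 -0.0405 -0.0109]
193 [ 0.0802 -0.0395 -0.0106]
198 [ 0.0861 -0.0379 -0.0102]
203 [ 0.0918 -0.0358 -0.0096]
208 [ 0.0973 -0.0333 -0.0089]
213 [ 0.1026 -0.0303 -0.0081]
218 [ 0.1075 -0.0269 -0.0072]
223 [ 0.1122 -0.023  -0.0062]
228 [ 0.1165 -0.0188 -0.0051]
233 [ 0.1203 -0.0143 -0.0038]
238 [ 0.1238 -0.0094 -0.0025]
243 [ 0.1268 -0.0043 -0.0011]
248 [0.1293 0.0011 0.0003]
```

{"name": "carry_out", "arguments": {
  "series": [
    [-0.015,-0.015,0.06,0,0,0,255],
    [-0.03,-0.03,0.12,0,0,0,255],
    [-0.045,-0.045,0.18,0,0,0,255],
    [-0.06,-0.06,0.24,0,0,0,255],
    [-0.07,-0.072,0.29,0,0,0,255],
    [-0.072,-0.075,0.327,0,0,0,255],
    [-0.072,-0.075,0.327,0,0,0,255]
  ]
}}

```text
clock: 2.28
position: [0.5764, -0.0691, 0.2659]
tool_rot: [-2.268, -0.002, -3.025]
force: [-0.3, 0.3, -0.0]
grip_width: -0.0001
```

```bash
cat > snap.py <<'E'
import sys
from h import *
n=sys.argv[1]
s=telemetry.observe(); print(s["clock"],s["position"].round(4),s["qpos"].round(2),s["force"].round(2))
p,d=imaging.grab_frame("wrist"); np.savez(f"/tmp/{n}.npz",p=p,pos=s["position"],rot=s["tool_rot"])
q=rectify(p,s["position"],s["tool_rot"],14,N=250,sc=.00078)
cv2.imwrite(f"pics/{n}.png",np.hstack([cv2.resize(p,None,fx=.55,fy=.55), cv2.resize(q,(500,500))[145:356]])if 0 else q); cv2.imwrite(f"pics/{n}_raw.png",p)
T=tool(40); 
E
python3 snap.py w2
```

```text
2.275 [ 0.5764 -0.0691  0.2659] [-0.56  0.56  0.2   1.82  0.8   1.2   0.85] [-0.31  0.35 -0.03]
```

View pics/w2_raw.png

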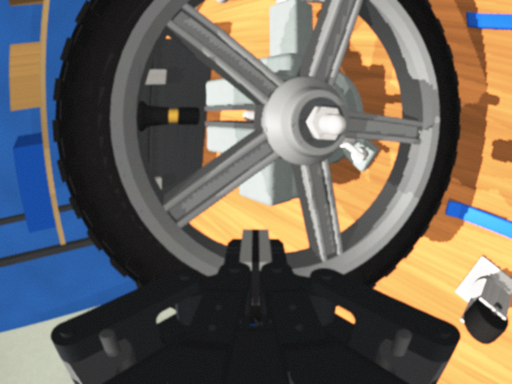

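{"name": "carry_out", "arguments": {
  "series": [
    [0,0,0.02,0,0,0,255],
    [0,0,0.04,0,0,0,255],
    [0,0,0.06,0,0,0,255],
    [0,0,0.08,0,0,0,255],
    [0,0,0.08,0,0,0,255]
  ]
}}

```text
clock: 2.95
position: [0.5845, -0.1275, 0.2156]
tool_rot: [-2.27, 0.0, -3.022]
force: [-0.0, -0.5, -0.2]
grip_width: -0.0
```

```bash
python3 snap.py w3; python3 - <<'E'
from h import *
s=telemetry.observe(); L=A.T@(s["position"]-C); print(L.round(4), np.degrees(np.arctan2(L[1],-L[2])), np.hypot(L[1],L[2]))
E
```

```text
2.95 [ 0.5845 -0.1275  0.2156] [-0.48  0.62  0.23  1.87  0.87  1.05  0.8 ] [-0.03 -0.47 -0.22]
[0.0094 0.0651 0.0276] 112.96817873287577 0.07067540828705858
```

View pics/w3_raw.png

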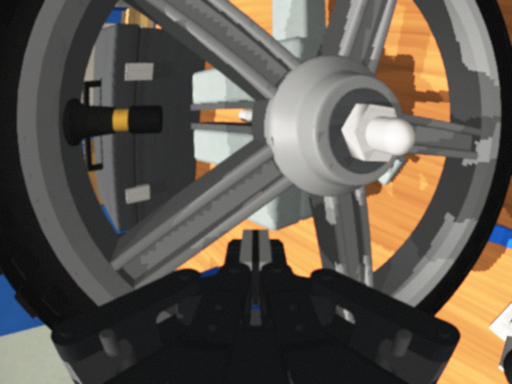

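{"name": "carry_out", "arguments": {
  "series": [
    [0.0026,-0.0053,-0.0014,0,0,0,255],
    [0.0057,-0.0104,-0.0028,0,0,0,255],
    [0.0093,-0.0152,-0.0041,0,0,0,255],
    [0.0132,-0.0197,-0.0053,0,0,0,255],
    [0.0176,-0.0238,-0.0064,0,0,0,255],
    [0.0223,-0.0276,-0.0074,0,0,0,255],
    [0.0273,-0.0309,-0.0083,0,0,0,255],
    [0.0327,-0.0338,-0.0091,0,0,0,255],
    [0.0382,-0.0363,-0.0097,0,0,0,255],
    [0.044,-0.0382,-0.0103,0,0,0,255]
  ]
}}

```text
clock: 4.25
position: [0.5424, -0.1503, 0.2519]
tool_rot: [-2.27, 0.001, -3.023]
force: [2.8, 0.5, -0.7]
grip_width: -0.0
```

```bash
python3 snap.py w4; python3 - <<'E'
from h import *
s=telemetry.observe(); L=A.T@(s["position"]-C); print(L.round(4), np.degrees(np.arctan2(L[1],-L[2])), np.hypot(L[1],L[2]))
T=tool(40);p0=wp(163,70,-10)
for a in range(168,245,5): print(a,(T.T@(wp(a,70,-10)-p0)).round(4))
E
```

```text
4.25 [ 0.5424 -0.1503  0.2519] [-0.49  0.51  0.24  1.97  0.89  1.05  0.82] [ 2.77  0.45 -0.73]
[0.011  0.0195 0.0681] 163.9933944048062 0.070812659363765
168 [ 0.0059 -0.0015 -0.0004]
173 [ 0.0119 -0.0025 -0.0007]
178 [ 0.018  -0.0029 -0.0008]
183 [ 0.0241 -0.0029 -0.0008]
188 [ 0.0302 -0.0023 -0.0006]
193 [ 0.0362 -0.0012 -0.0003]
198 [0.0421 0.0004 0.0001]
203 [0.0478 0.0024 0.0006]
208 [0.0533 0.005  0.0013]
213 [0.0586 0.008  0.0021]
218 [0.0636 0.0114 0.0031]
223 [0.0682 0.0152 0.0041]
228 [0.0725 0.0194 0.0052]
233 [0.0764 0.024  0.0064]
238 [0.0798 0.0288 0.0077]
243 [0.0828 0.034  0.0091]
```

View pics/w4_raw.png

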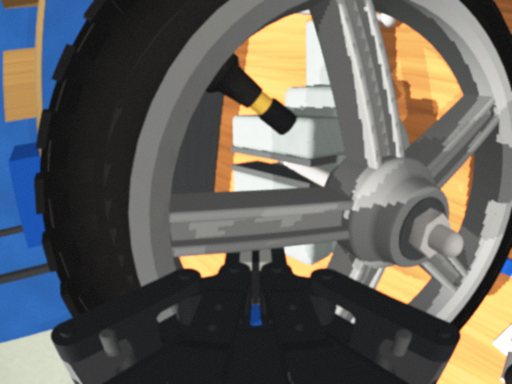

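{"name": "carry_out", "arguments": {
  "series": [
    [0.0059,-0.0015,-0.0004,0,0,0,255],
    [0.0119,-0.0025,-0.0007,0,0,0,255],
    [0.018,-0.0029,-0.0008,0,0,0,255],
    [0.0241,-0.0029,-0.0008,0,0,0,255],
    [0.0302,-0.0023,-0.0006,0,0,0,255],
    [0.0362,-0.0012,-0.0003,0,0,0,255],
    [0.0421,0.0004,0.0001,0,0,0,255],
    [0.0478,0.0024,0.0006,0,0,0,255],
    [0.0533,0.005,0.0013,0,0,0,255],
    [0.0586,0.008,0.0021,0,0,0,255]
  ]
}}

```text
clock: 5.55
position: [0.4838, -0.1536, 0.2441]
tool_rot: [-2.27, 0.001, -3.023]
force: [3.6, 0.3, 1.2]
grip_width: -0.0004
```

```bash
python3 snap.py w5; python3 - <<'E'
from h import *
s=telemetry.observe(); L=A.T@(s["position"]-C); print(L.round(4), np.degrees(np.arctan2(L[1],-L[2])), np.hypot(L[1],L[2]))
T=tool(40);p0=wp(213,70,-10)
for a in range(218,248,5): print(a,(T.T@(wp(a,70,-10)-p0)).round(4))
E
```

```text
5.55 [ 0.4838 -0.1536  0.2441] [-0.52  0.44  0.24  2.12  0.92  1.03  0.72] [3.64 0.28 1.22]
[ 0.0109 -0.0391  0.0588] -146.34908236939452 0.07059280127252338
218 [0.005  0.0034 0.0009]
223 [0.0096 0.0073 0.0019]
228 [0.0139 0.0115 0.0031]
233 [0.0178 0.016  0.0043]
238 [0.0212 0.0209 0.0056]
243 [0.0242 0.026  0.007 ]
```

View pics/w5_raw.png

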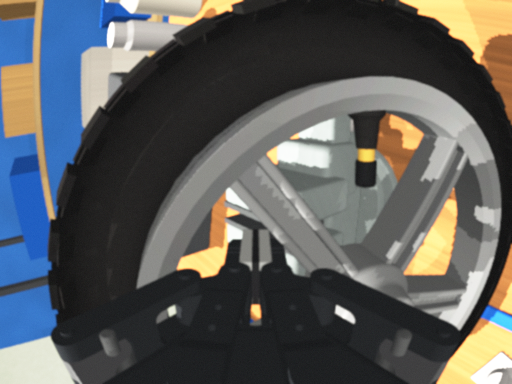

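{"name": "carry_out", "arguments": {
  "series": [
    [0.005,0.0034,0.0009,0,0,0,255],
    [0.0096,0.0073,0.0019,0,0,0,255],
    [0.0139,0.0115,0.0031,0,0,0,255],
    [0.0178,0.016,0.0043,0,0,0,255],
    [0.0178,0.016,0.0043,0,0,0,255]
  ]
}}

```text
clock: 6.22
position: [0.4652, -0.1487, 0.2288]
tool_rot: [-2.27, -0.0, -3.023]
force: [-1.1, -1.2, 0.6]
grip_width: 0.0003
```

```bash
python3 snap.py w6; python3 - <<'E'
from h import *
s=telemetry.observe(); L=A.T@(s["position"]-C); print(L.round(4), np.degrees(np.arctan2(L[1],-L[2])), np.hypot(L[1],L[2]))
E
```

```text
6.225 [ 0.4652 -0.1487  0.2288] [-0.54  0.45  0.24  2.17  0.93  1.01  0.65] [-1.11 -1.23  0.63]
[ 0.0108 -0.0562  0.0426] -127.16013543546327 0.07045695448646828
```

View pics/w6_raw.png

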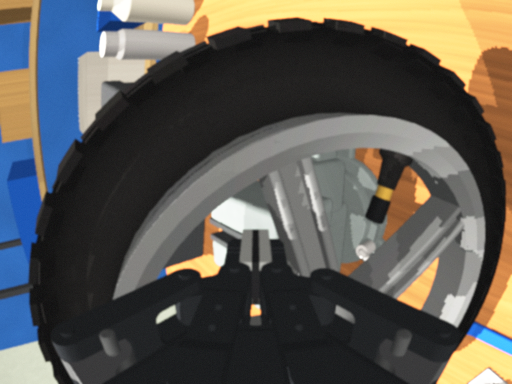

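{"name": "carry_out", "arguments": {
  "series": [
    [-0.006,0,0,0,0,0,255],
    [-0.008,0,-0.02,0,0,0,255],
    [-0.008,0,-0.045,0,0,0,255],
    [-0.008,0,-0.07,0,0,0,255],
    [-0.008,0,-0.085,0,0,0,255],
    [-0.008,0,-0.085,0,0,0,255]
  ]
}}

```text
clock: 7.02
position: [0.4663, -0.0828, 0.2841]
tool_rot: [-2.27, 0.002, -3.022]
force: [-0.1, -1.3, 0.3]
grip_width: -0.0002
```

```bash
python3 snap.py w7
```

```text
7.025 [ 0.4663 -0.0828  0.2841] [-0.64  0.37  0.19  2.08  0.81  1.2   0.73] [-0.06 -1.3   0.3 ]
```

View pics/w7.png

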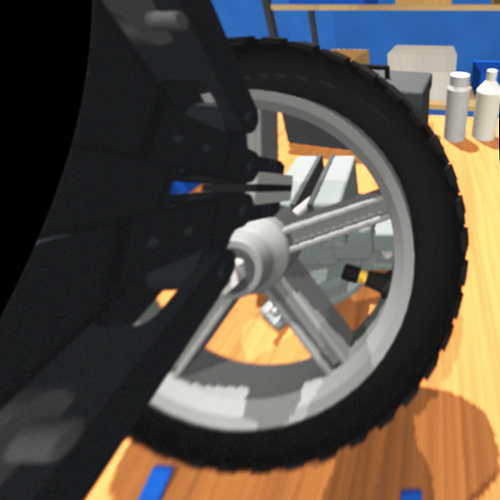

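View pics/w7_raw.png

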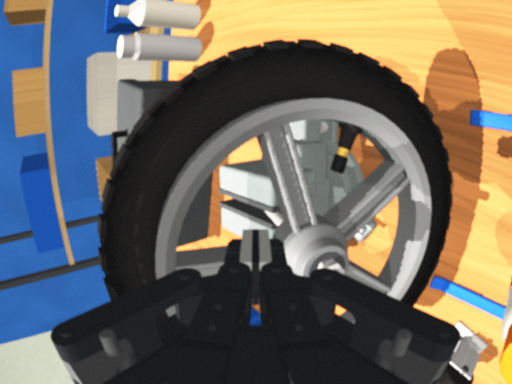

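```bash
python3 - <<'E'
from h import *
T=tool(40); p0=wp(146,70,-10); print("pre",row(p0-.08*T[:,2],T)[:2])
for a in list(range(151,200,5))+[0]+list(range(201,240,5)):
    if a==0: p0=wp(196,70,-10); continue
    print(a,(T.T@(wp(a,70,-10)-p0)).round(4))
E
```

```text
pre (array([-0.0869, -0.0144,  0.0001]), array([ 0.0008,  0.0008, -0.0007]))
151 [ 0.0052 -0.0031 -0.0008]
156 [ 0.0107 -0.0057 -0.0015]
161 [ 0.0164 -0.0079 -0.0021]
166 [ 0.0222 -0.0096 -0.0026]
171 [ 0.0282 -0.0107 -0.0029]
176 [ 0.0343 -0.0114 -0.0031]
181 [ 0.0404 -0.0115 -0.0031]
186 [ 0.0465 -0.0112 -0.003 ]
191 [ 0.0525 -0.0103 -0.0028]
196 [ 0.0584 -0.0089 -0.0024]
201 [0.0058 0.0019 0.0005]
206 [0.0114 0.0042 0.0011]
211 [0.0168 0.007  0.0019]
216 [0.0219 0.0103 0.0028]
221 [0.0266 0.014  0.0037]
226 [0.0311 0.018  0.0048]
231 [0.0351 0.0224 0.006 ]
236 [0.0387 0.0272 0.0073]
```

{"name": "carry_out", "arguments": {
  "series": [
    [-0.044,-0.007,0,0,0,0,255],
    [-0.087,-0.0145,0,0,0,0,255],
    [-0.087,-0.0145,0,0,0,0,255],
    [-0.087,-0.0145,0,0,0,0,255]
  ]
}}

```text
clock: 7.58
position: [0.5526, -0.083, 0.2943]
tool_rot: [-2.269, -0.001, -3.024]
force: [0.0, 0.3, -0.6]
grip_width: -0.0
```

```bash
python3 snap.py w8;python3 - <<'E'
from h import *
T=tool(40); p0=wp(146,70,-10); print("in",row(p0,T)[:2])
E
```

```text
7.575 [ 0.5526 -0.083   0.2943] [-0.57  0.48  0.21  1.87  0.8   1.22  0.87] [ 0.02  0.32 -0.57]
in (array([-0.001 , -0.0001,  0.0796]), array([ 0.0004, -0.0007,  0.    ]))
```

View pics/w8_raw.png

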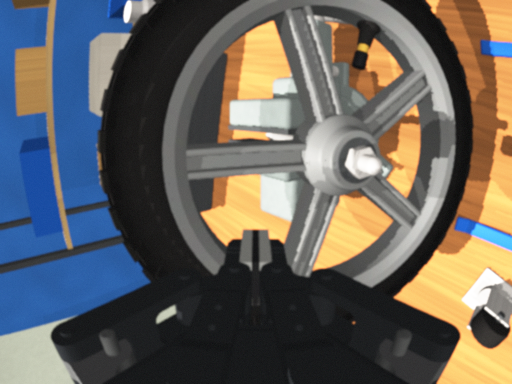

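Fingers sit in front of the gap between the top spoke (left in the image, around (245,158)) and the next one (320,230). Going in and pushing.

{"name": "carry_out", "arguments": {
  "series": [
    [-0.001,0,0.02,0,0,0,255],
    [-0.001,0,0.04,0,0,0,255],
    [-0.001,0,0.06,0,0,0,255],
    [-0.001,0,0.08,0,0,0,255],
    [-0.001,0,0.08,0,0,0,255]
  ]
}}

```text
clock: 8.25
position: [0.5605, -0.1437, 0.2432]
tool_rot: [-2.269, -0.001, -3.024]
force: [-0.2, -0.2, 0.6]
grip_width: -0.0
```

{"name": "carry_out", "arguments": {
  "series": [
    [0.0052,-0.0031,-0.0008,0,0,0,255],
    [0.0107,-0.0057,-0.0015,0,0,0,255],
    [0.0164,-0.0079,-0.0021,0,0,0,255],
    [0.0222,-0.0096,-0.0026,0,0,0,255],
    [0.0282,-0.0107,-0.0029,0,0,0,255],
    [0.0343,-0.0114,-0.0031,0,0,0,255],
    [0.0404,-0.0115,-0.0031,0,0,0,255],
    [0.0465,-0.0112,-0.003,0,0,0,255],
    [0.0525,-0.0103,-0.0028,0,0,0,255],
    [0.0584,-0.0089,-0.0024,0,0,0,255]
  ]
}}

```text
clock: 9.5
position: [0.5037, -0.1537, 0.2518]
tool_rot: [-2.27, 0.001, -3.023]
force: [3.2, -0.5, -0.2]
grip_width: -0.0002
```

{"name": "carry_out", "arguments": {
  "series": [
    [0.0058,0.0019,0.0005,0,0,0,255],
    [0.0114,0.0042,0.0011,0,0,0,255],
    [0.0168,0.007,0.0019,0,0,0,255],
    [0.0219,0.0103,0.0028,0,0,0,255],
    [0.0243,0.012,0.0032,0,0,0,255],
    [0.0266,0.014,0.0037,0,0,0,255],
    [0.0266,0.014,0.0037,0,0,0,255]
  ]
}}

```text
clock: 10.38
position: [0.4767, -0.1507, 0.2386]
tool_rot: [-2.27, 0.0, -3.023]
force: [0.9, 0.6, 0.1]
grip_width: 0.0003
```

```bash
python3 snap.py w9; python3 - <<'E'
from h import *
s=telemetry.observe(); L=A.T@(s["position"]-C); print(L.round(4), np.degrees(np.arctan2(L[1],-L[2])), np.hypot(L[1],L[2]))
for n in ("scene","side"):
    p,d=imaging.grab_frame(n); cv2.imwrite(f"pics/{n}9.png",p)
E
```

```text
10.375 [ 0.4767 -0.1507  0.2386] [-0.54  0.45  0.25  2.14  0.92  1.02  0.7 ] [0.91 0.61 0.09]
[ 0.0097 -0.0451  0.0527] -139.46577222972155 0.06936350278652217
```

View pics/w9.png

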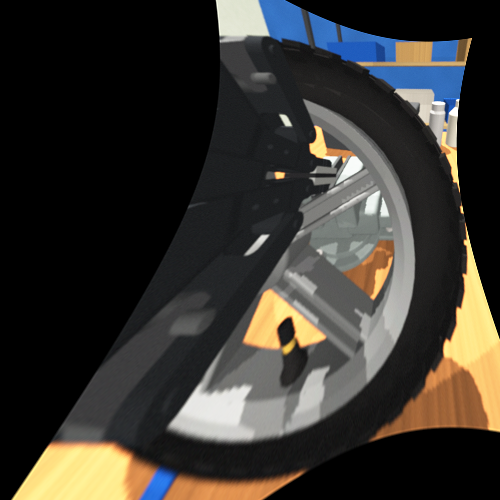

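View pics/scene9.png

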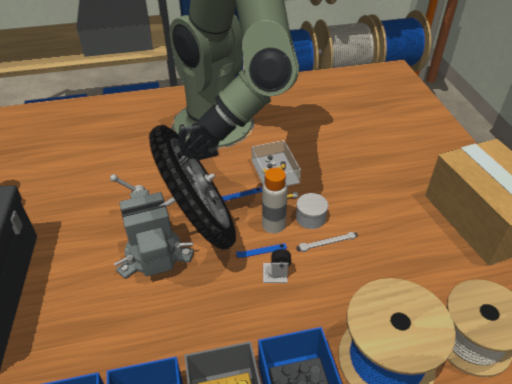

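```bash
python3 - <<'E'
from h import *
tip=C-.058*A[:,0]; out=[]
for n in ("w1","w2","w8","scene0","side0"):
    z=np.load(f"/tmp/{n}.npz"); p=z["p"]
    if n[0]=="w": uv=wproj(tip,z["pos"],z["rot"])
    else:
        c=imaging.camera_info(n[:-1]); T=np.linalg.inv(c["extrinsics"]); X=T[:3,:3]@tip+T[:3,3]; uv=(c["mtx"]@X/X[2])[:2]
    u,v=np.round(uv).astype(int); 
    q=cv2.resize(p[v-20:v+20,u-20:u+20],(240,240),interpolation=cv2.INTER_NEAREST); print(n,uv,(u-20,v-20))
    cv2.circle(q,tuple(int(x) for x in ((uv-[u-20,v-20]+.5)*6)),3,(0,0,255),-1); out.append(q)
out.append(np.zeros_like(out[0]))
cv2.imwrite("pics/tips.png",np.vstack([np.hstack(out[:3]),np.hstack(out[3:])]))
E
```

```text
w1 [236.24441444 155.39994299] (np.int64(216), np.int64(135))
w2 [335.82190652 125.55854072] (np.int64(316), np.int64(106))
w8 [373.80529942 167.58796811] (np.int64(354), np.int64(148))
scene0 [213.03381807 174.35522258] (np.int64(193), np.int64(154))
side0 [286.40103672 203.1393441 ] (np.int64(266), np.int64(183))
```

View pics/tips.png

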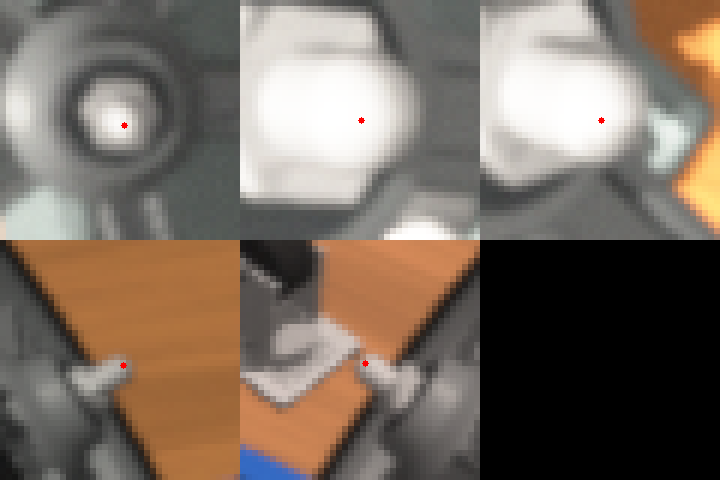

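```bash
python3 - <<'E'
from h import *
T=tool(40)
for a in (224,227,230): print(a,row(wp(a,70,-10),T)[:2])
E
```

```text
224 (array([0.0037, 0.0023, 0.0009]), array([ 0.0008,  0.0002, -0.0006]))
227 (array([0.0062, 0.0048, 0.0016]), array([ 0.0008,  0.0002, -0.0006]))
230 (array([0.0087, 0.0075, 0.0023]), array([ 0.0008,  0.0002, -0.0006]))
```

{"name": "carry_out", "arguments": {
  "series": [
    [0.0025,0.0015,0.0006,0,0,0,255],
    [0.005,0.0037,0.0013,0,0,0,255],
    [0.007,0.0056,0.0018,0,0,0,255],
    [0.007,0.0056,0.0018,0,0,0,255],
    [0,0.0056,0.0018,0,0,0,255],
    [-0.002,0.0056,-0.02,0,0,0,255],
    [-0.002,0.004,-0.045,0,0,0,255],
    [-0.002,0.004,-0.075,0,0,0,255],
    [-0.002,0.004,-0.12,0,0,0,255]
  ]
}}

```text
clock: 11.65
position: [0.4674, -0.0563, 0.3135]
tool_rot: [-2.269, -0.0, -3.024]
force: [1.7, 1.0, -0.0]
grip_width: -0.0
```

```bash
python3 - <<'E'
from h import *
print(row([.47,.16,.42],tool(40)))
E
```

```text
(array([-0.0278,  0.0565, -0.2328]), array([ 0.0006, -0.0011, -0.0007]), np.float64(0.241), np.float64(0.1))
```

```bash
python3 - <<'E'
from h import *
print(row([.54,.18,.31],tool(40)))
E
```

```text
(array([-0.0997,  0.1482, -0.171 ]), array([ 0.0006, -0.0011, -0.0007]), np.float64(0.247), np.float64(0.1))
```

{"name": "carry_out", "arguments": {
  "series": [
    [-0.02,0.03,-0.05,0,0,0,255],
    [-0.045,0.06,-0.09,0,0,0,255],
    [-0.07,0.1,-0.13,0,0,0,255],
    [-0.09,0.135,-0.16,0,0,0,255],
    [-0.1,0.148,-0.171,0,0,0,255],
    [-0.1,0.148,-0.171,0,0,0,255],
    [-0.1,0.148,-0.171,0,0,0,255]
  ]
}}

```text
clock: 12.52
position: [0.5402, 0.1789, 0.3099]
tool_rot: [-2.269, 0.001, -3.024]
force: [0.3, 0.3, 0.3]
grip_width: 0.0001
```

```bash
python3 snap.py w10; python3 - <<'E'
from h import *
z=np.load("/tmp/w10.npz"); q=rectify(z["p"],z["pos"],z["rot"],14,N=300,sc=.0005); cv2.imwrite("pics/w10r.png",q)
E
```

```text
12.525 [0.5402 0.1789 0.3099] [-0.85  0.63  0.11  1.52  0.6   1.59  0.76] [0.31 0.31 0.33]
```

View pics/w10_raw.png

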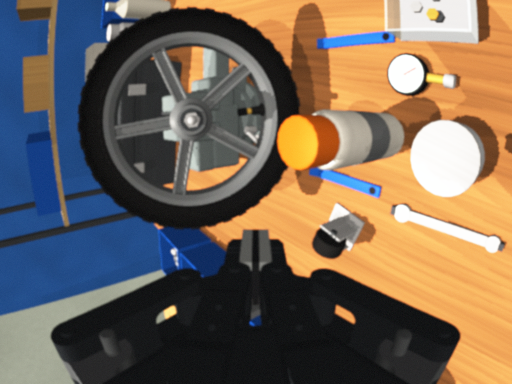

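View pics/w10r.png

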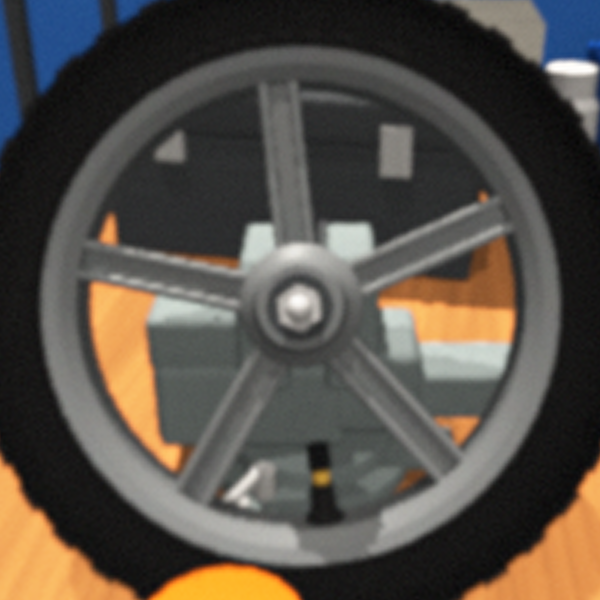

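```bash
cat > fit.py <<'E'
import numpy as np
from scipy.optimize import least_squares
def fit(sp,sc=1):
    # sp: list of (k, [(u,v),...]) rect px; k = spoke index (deg clockwise from valve)
    def res(q):
        out=[]
        for a0,pts in sp:
            a=np.radians(q[2]+a0); d=np.array([-np.sin(a),np.cos(a)]) # image: u right, v down; clockwise from bottom -> left
            n=np.array([d[1],-d[0]])
            for p in pts: out.append((np.array(p)-q[:2])@n)
        return np.array(out)
    o=least_squares(res,[300,300,-8]); return o.x,res(o.x)
E
python3 - <<'E'
from fit import fit
q,r=fit([(36,[(195,492),(272,365)]),(108,[(83,257),(240,292)]),(180,[(279,85),(295,240)]),(252,[(500,213),(360,278)]),(324,[(450,472),(345,355)])])
print(q,r.round(1))
import numpy as np
for p in ((321,478),(317,448),(324,515)): print(np.degrees(np.arctan2(-(p[0]-q[0]),p[1]-q[1])))
E
```

```text
[302.02558055 304.8408362   -6.10195521] [ 0.5  4.  -1.7  0.2 -0.5  0.1  3.   0.8 -2.3 -1.7]
-6.253402606070965
-5.971412100933736
-5.969204388566739
```

```bash
python3 - <<'E'
from h import *
z=np.load("/tmp/w10.npz")
# centre at front 14: 
P14=C+A@np.array([-.014,-.001,-.0024])
for h in (-1.40,-1.43,H,-1.48,-1.50):
    Ax=frame(h)[:,0]; print(round(h,3),wproj(P14-.044*Ax,z["pos"],z["rot"]), wproj(P14,z["pos"],z["rot"]))
q=cv2.resize(z["p"][99:139,170:210],(400,400),interpolation=cv2.INTER_CUBIC); cv2.imwrite("pics/t10.png",q)
s=telemetry.observe(); 
print(np.linalg.svd((np.eye(3)))[1][:0])
E
```

```text
-1.4 [192.18999382 118.01979336] [190.59602214 118.54828606]
-1.43 [192.23018865 118.93764364] [190.59602214 118.54828606]
-1.452 [192.25178067 119.6159813 ] [190.59602214 118.54828606]
-1.48 [192.26912437 120.46733678] [190.59602214 118.54828606]
-1.5 [192.27486602 121.0782789 ] [190.59602214 118.54828606]
[]
```

View pics/t10.png

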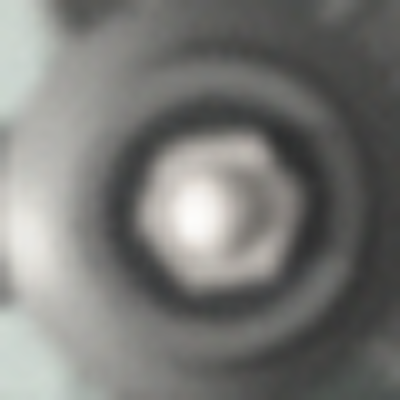

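```bash
python3 - <<'E'
from h import *
T=tool(40); p0=wp(216,70,-10); print("pre",row(p0-.1*T[:,2],T)[0],"in",row(p0,T)[0])
for a in (221,224,227,229,231,232,233,234,235,236): print(a,(T.T@(wp(a,70,-10)-p0)).round(4))
E
```

```text
pre [ 0.0978 -0.1549  0.1899] in [ 0.0978 -0.155   0.2899]
221 [0.0048 0.0037 0.001 ]
224 [0.0075 0.0061 0.0016]
227 [0.01   0.0086 0.0023]
229 [0.0117 0.0103 0.0028]
231 [0.0133 0.0121 0.0033]
232 [0.014  0.0131 0.0035]
233 [0.0148 0.014  0.0038]
234 [0.0155 0.015  0.004 ]
235 [0.0162 0.0159 0.0043]
236 [0.0169 0.0169 0.0045]
```

{"name": "carry_out", "arguments": {
  "series": [
    [0.025,-0.045,0.025,0,0,0,255],
    [0.05,-0.09,0.06,0,0,0,255],
    [0.075,-0.13,0.105,0,0,0,255],
    [0.095,-0.153,0.15,0,0,0,255],
    [0.098,-0.155,0.19,0,0,0,255],
    [0.098,-0.155,0.19,0,0,0,255],
    [0.098,-0.155,0.215,0,0,0,255],
    [0.098,-0.155,0.24,0,0,0,255],
    [0.098,-0.155,0.265,0,0,0,255],
    [0.098,-0.155,0.29,0,0,0,255]
  ]
}}

```text
clock: 13.82
position: [0.4815, -0.1513, 0.2417]
tool_rot: [-2.27, 0.002, -3.022]
force: [1.0, 1.1, 0.0]
grip_width: -0.0001
```

{"name": "carry_out", "arguments": {
  "series": [
    [0,0,0,0,0,0,255],
    [0.0048,0.0037,0.001,0,0,0,255],
    [0.0075,0.0061,0.0016,0,0,0,255],
    [0.01,0.0086,0.0023,0,0,0,255],
    [0.0117,0.0103,0.0028,0,0,0,255],
    [0.0133,0.0121,0.0033,0,0,0,255],
    [0.0143,0.0135,0.0036,0,0,0,255],
    [0.0148,0.014,0.0038,0,0,0,255],
    [0.0151,0.0144,0.0038,0,0,0,255],
    [0.0151,0.0144,0.0038,0,0,0,255]
  ]
}}

```text
clock: 15.08
position: [0.4653, -0.1468, 0.2282]
tool_rot: [-2.27, 0.001, -3.023]
force: [1.4, -0.3, 0.6]
grip_width: -0.0002
```

```bash
python3 - <<'E'
from h import *
s=telemetry.observe(); L=A.T@(s["position"]-C); print(s["clock"],L.round(4), np.degrees(np.arctan2(L[1],-L[2]))%360, np.hypot(L[1],L[2]),s["force"])
E
```

```text
15.075 [ 0.0094 -0.0559  0.0411] 233.72080712021068 0.06938886388680207 [ 1.41060851 -0.32366277  0.58641496]
```

{"name": "carry_out", "arguments": {
  "series": [
    [-0.006,-0.002,0,0,0,0,255],
    [-0.008,-0.003,-0.02,0,0,0,255],
    [-0.008,-0.004,-0.045,0,0,0,255],
    [-0.008,-0.004,-0.085,0,0,0,255],
    [-0.015,-0.004,-0.13,0,0,0,255],
    [-0.04,0.03,-0.175,0,0,0,255],
    [-0.075,0.075,-0.225,0,0,0,255],
    [-0.1,0.12,-0.27,0,0,0,255],
    [-0.113,0.14,-0.29,0,0,0,255],
    [-0.113,0.14,-0.294,0,0,0,255]
  ]
}}

```text
clock: 16.32
position: [0.5405, 0.1827, 0.3086]
tool_rot: [-2.27, -0.001, -3.02]
force: [0.2, -0.8, -0.5]
grip_width: -0.0002
```

```bash
python3 snap.py w11; python3 - <<'E'
from h import *
z=np.load("/tmp/w11.npz"); q=rectify(z["p"],z["pos"],z["rot"],14,N=300,sc=.0005); cv2.imwrite("pics/w11r.png",q)
E
```

```text
16.325 [0.5405 0.1827 0.3086] [-0.86  0.63  0.11  1.52  0.6   1.59  0.76] [ 0.19 -0.76 -0.52]
```

View pics/w11r.png

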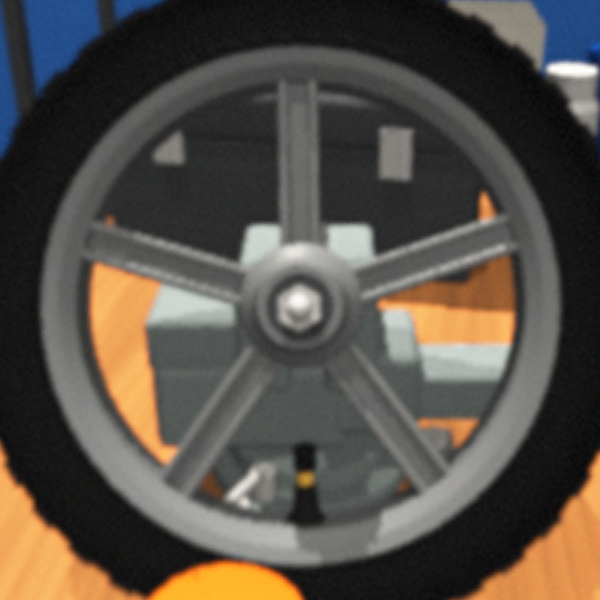

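```bash
python3 - <<'E'
from h import *
z=np.load("/tmp/w11.npz"); q=rectify(z["p"],z["pos"],z["rot"],14,N=600,sc=.00025)
def crop(cu,cv,w=64): 
    c=cv2.resize(q[2*cv-w:2*cv+w,2*cu-w:2*cu+w],(256,256),interpolation=cv2.INTER_CUBIC)
    for i in range(0,256,64): cv2.line(c,(i,0),(i,255),(0,255,255),1); cv2.line(c,(0,i),(255,i),(0,255,255),1)
    return c
cs=[crop(298,110),crop(485,240),crop(425,462),crop(190,465),crop(115,245),crop(306,480)]
cv2.imwrite("pics/z11.png",np.vstack([np.hstack(cs[:3]),np.hstack(cs[3:])]))
E
```

```text
(no output)
```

View pics/z11.png

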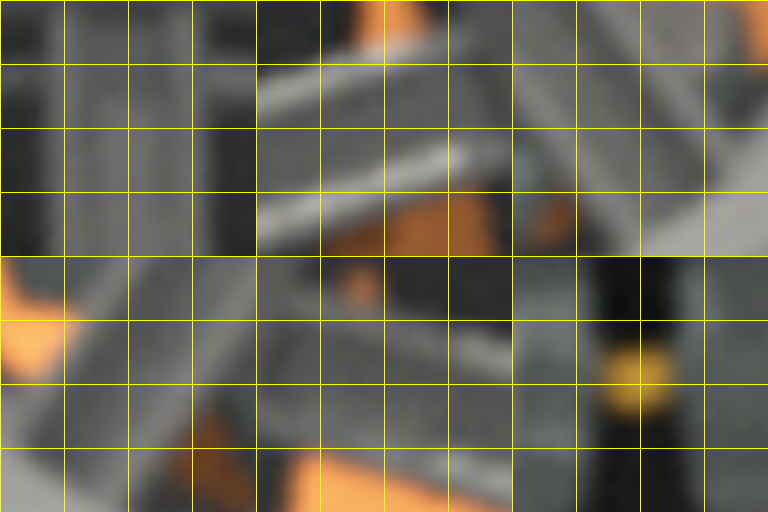

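```bash
python3 - <<'E'
from fit import fit
import numpy as np
q,r=fit([(36,[(188,465)]),(108,[(115,245)]),(180,[(298.5,110)]),(252,[(469,243)]),(324,[(423,462)])])
print(q,r.round(1))
print(np.degrees(np.arctan2(-(306-q[0]),479-q[1])))
E
```

```text
[301.86728564 301.45652518  -1.12711014] [ 0.1  0.2 -0.4  0.5 -0.3]
-1.33344432447623
```

```bash
python3 - <<'E'
from h import *
T=tool(40); p0=wp(218,70,-10); print("pre",row(p0-.1*T[:,2],T)[0],"in",row(p0,T)[0])
for a in (224,229,232,233.5,234.5,235.2): print(a,(T.T@(wp(a,70,-10)-p0)).round(4))
E
```

```text
pre [ 0.1008 -0.1549  0.1916] in [ 0.1009 -0.155   0.2916]
224 [0.0055 0.0046 0.0012]
229 [0.0097 0.0089 0.0024]
232 [0.0121 0.0117 0.0031]
233.5 [0.0132 0.0131 0.0035]
234.5 [0.0139 0.014  0.0038]
235.2 [0.0144 0.0147 0.0039]
```

{"name": "carry_out", "arguments": {
  "series": [
    [0.025,-0.045,0.025,0,0,0,255],
    [0.05,-0.09,0.06,0,0,0,255],
    [0.075,-0.13,0.105,0,0,0,255],
    [0.097,-0.153,0.15,0,0,0,255],
    [0.101,-0.155,0.19,0,0,0,255],
    [0.101,-0.155,0.192,0,0,0,255],
    [0.101,-0.155,0.217,0,0,0,255],
    [0.101,-0.155,0.242,0,0,0,255],
    [0.101,-0.155,0.267,0,0,0,255],
    [0.101,-0.155,0.2915,0,0,0,255]
  ]
}}

```text
clock: 17.62
position: [0.4784, -0.1535, 0.2413]
tool_rot: [-2.27, 0.002, -3.023]
force: [1.4, 0.2, 0.0]
grip_width: -0.0001
```

{"name": "carry_out", "arguments": {
  "series": [
    [0,0,0,0,0,0,255],
    [0.0055,0.0046,0.0012,0,0,0,255],
    [0.0097,0.0089,0.0024,0,0,0,255],
    [0.0121,0.0117,0.0031,0,0,0,255],
    [0.0132,0.0131,0.0035,0,0,0,255],
    [0.0139,0.014,0.0038,0,0,0,255],
    [0.0144,0.0147,0.0039,0,0,0,255],
    [0.0144,0.0147,0.0039,0,0,0,255],
    [0.0144,0.0147,0.0039,0,0,0,255]
  ]
}}

```text
clock: 18.75
position: [0.4632, -0.1483, 0.2276]
tool_rot: [-2.27, 0.001, -3.023]
force: [1.1, -0.5, 1.1]
grip_width: -0.0002
```

```bash
python3 - <<'E'
from h import *
s=telemetry.observe(); L=A.T@(s["position"]-C); print(s["clock"],L.round(4), np.degrees(np.arctan2(L[1],-L[2]))%360, np.hypot(L[1],L[2]),s["force"])
E
```

```text
18.75 [ 0.0108 -0.0582  0.041 ] 234.85499754894465 0.07123480383602059 [ 1.14325358 -0.48183668  1.09582853]
```

{"name": "carry_out", "arguments": {
  "series": [
    [-0.006,-0.002,0,0,0,0,255],
    [-0.008,-0.003,-0.02,0,0,0,255],
    [-0.008,-0.004,-0.045,0,0,0,255],
    [-0.008,-0.004,-0.085,0,0,0,255],
    [-0.015,-0.004,-0.13,0,0,0,255],
    [-0.04,0.03,-0.175,0,0,0,255],
    [-0.075,0.075,-0.225,0,0,0,255],
    [-0.1,0.12,-0.27,0,0,0,255],
    [-0.115,0.14,-0.294,0,0,0,255],
    [-0.115,0.14,-0.296,0,0,0,255]
  ]
}}

```text
clock: 20.0
position: [0.5402, 0.1833, 0.3093]
tool_rot: [-2.27, -0.001, -3.019]
force: [-0.1, -0.9, -0.7]
grip_width: 0.0002
```

```bash
python3 snap.py w12; python3 - <<'E'
from h import *
z=np.load("/tmp/w12.npz"); q=rectify(z["p"],z["pos"],z["rot"],14,N=600,sc=.00025)
def crop(cu,cv,w=64): 
    c=cv2.resize(q[2*cv-w:2*cv+w,2*cu-w:2*cu+w],(256,256),interpolation=cv2.INTER_CUBIC)
    for i in range(0,256,64): cv2.line(c,(i,0),(i,255),(0,255,255),1); cv2.line(c,(0,i),(255,i),(0,255,255),1)
    return c
cs=[crop(298,110),crop(485,240),crop(425,462),crop(190,465),crop(115,245),crop(306,480)]
cv2.imwrite("pics/z12.png",np.vstack([np.hstack(cs[:3]),np.hstack(cs[3:])]))
cv2.imwrite("pics/w12r.png",cv2.resize(q,(600,600),interpolation=cv2.INTER_AREA))
for n in ("scene","side"):
    p,d=imaging.grab_frame(n); cv2.imwrite(f"pics/{n}12.png",p)
E
```

```text
20.0 [0.5402 0.1833 0.3093] [-0.86  0.63  0.11  1.52  0.6   1.59  0.76] [-0.15 -0.91 -0.71]
```

View pics/z12.png

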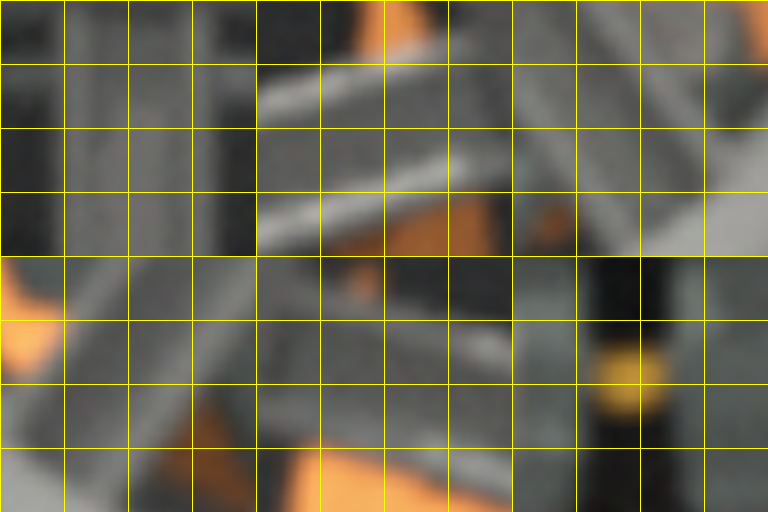

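View pics/w12r.png

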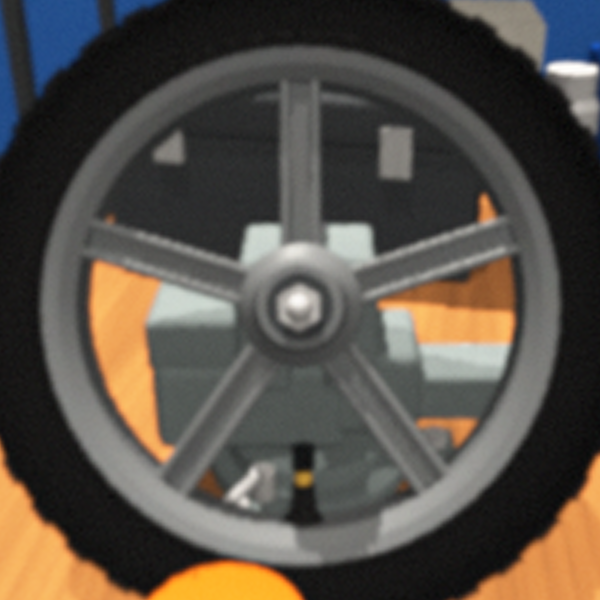

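View pics/side12.png

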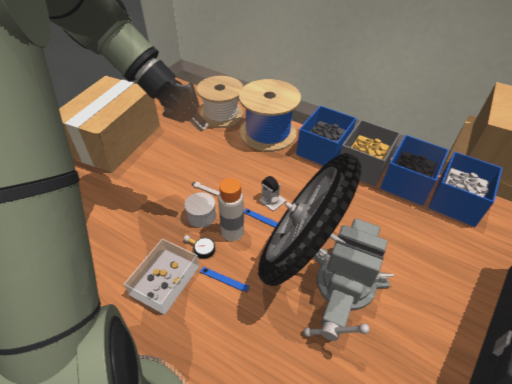

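```bash
python3 - <<'E'
from workcell import ticket
print(ticket.job_done())
E
```

```text
the job is handed in; nothing more can be done
None
```

The valve now sits at the bottom of the rim with its stem pointing up at the hub. By my last measurement it is about 0.4° short of exact. I handed the job in at about 20 s on the robot's clock, well inside the 48 s limit.

- **Pushing:** The valve started almost at the top, about 182° round. I turned the wheel clockwise with the closed fingertips in the spoke gaps. One spoke took it about 105°, the next took it on to about 6° short, and I gave that second spoke two slow nudges to finish. Every force reading I took was under 4 N. I saw no contact with the tyre or the valve stem.
- **Wheel angle:** After the first nudge, a joint fit of all five spokes gave −1.1° and the valve ring gave −1.3°. The second nudge moved the ring about 0.8°. I worked out the final −0.4° from that shift rather than refitting the spokes. The wheel's heading is uncertain by about 0.03 rad, which could put the angle out by up to about 0.7°.
- **Measurement disagreements:** The fitted wheel centre moved by about 1.7 mm vertically between the two spoke fits. The first depth-based heading estimates differed between cameras by up to 0.17 rad. After a refit they agreed to 0.04 rad, and a check against the axle tip supported the heading I used.
- **Bench:** In the final side view the can, levers, spanner, gauge, tub, tin and castor all look unmoved. The hand is well clear of the wheel, about 0.3 m in front of it.

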